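# Set a pipe against the flip stop of the marking jig

### The job

Set the short piece of steel pipe up in the vee jig for marking off: tip the jig's spring-loaded end stop over from where it is parked until it snaps across the end of the vee, lay the pipe in the vee and slide it along until its end is right up against the stop. Leave it lying there with the stop still over, and do not shift the coupling or the bolt that lie about.

Things in the scene. Friction and masses are not known exactly. Their poses are not given: they have to be found in the camera images.
- pipe_jig: Fixed marking jig: dark steel base plate 170 x 100 x 10 mm with a narrow raised vee rail and, at its +x end, a flip-over stop. Origin: centre of the base's underside, on the bench; x runs along the vee towards the stop, y across it, z up. A 64 mm high bracket with a small spring carries the stop at x = 50 to 84, y = -62 to -20 mm; a 41 mm high rest screw stands at x = 64, y = 12.
- rail_mid (a point): Point on the vee's apex half way along the rail: x = -10, y = 0, z = 37.5 mm in the jig's frame, axes as the jig's. The rail is a folded strip 130 mm long (x = -75 to 55 of the jig), flanks rising at 35 degrees, 23 mm wide over all, 44.5 mm high: narrower than the pipe, so fingers pass on both sides. A 27 mm pipe lying in it has its axis 54 mm above the bench.
- stop_face (a point): Point where the axis of a pipe lying in the vee meets the working face of the stop when that is over: x = 60, y = 0, z = 54 mm in the jig's frame, axes as the jig's. Fixed on the jig; does not move with the stop.
- stop_hinge (a point): Middle of the stop's hinge line, which runs along the jig's x: at x = 64, y = -34, z = 54 mm in the jig's frame, axes as the jig's. The stop is a steel flap 8 mm thick along x (60 to 68), 26 mm wide, reaching 52 mm out from here; a black button 14 mm across stands 14 mm out of its +x side, 40 mm from the hinge. Pushes along x are taken by the hinge.
- end_stop (a joint): Angle of the stop, rad. 0 = parked: points up, leaning 15 degrees outwards (to the jig's -y), top 107 mm above the bench, outermost corner at y = -59 mm, 97 mm up. 1.83 = working: level, pointing to +y across the vee's end, top 67 mm up. It swings over the top. A spring holds it at either end; past 0.92 it springs over by itself. A push of 3 to 8 N at its outer end tips it.
- pipe: Short straight offcut of grey steel pipe, 27 mm outside diameter, 90 mm long, about 0.13 kg, lying on the bench on its side, both ends alike. Origin on its skin half way along (underneath as it lies at first; goes round if it rolls); its y axis runs along the pipe.
- pipe_mid (a point): Centre of the pipe: on its axis, 45 mm from each end; its y axis runs along the pipe.
- coupling: Bystander, loose: steel pipe coupling with a green cap, standing on end, 42 mm diameter, 42 mm high. Origin: centre of its underside.
- bolt: Bystander, loose: hexagon-head bolt lying on the bench, 81 mm long, head 27 mm wide. Origin: middle of its underside; its y axis runs along it.

How it is judged:
By the outcome, as a careful person would: the job done as asked, in the order asked, and still so for the second after the job is handed in, with the robot touching nothing.
It also fails if it takes over 56 s, if anything falls off the work surface, if the arm or the gripper's body presses on something with over 40 N, if the wrist force passes 120 N, or if a joint passes its speed limit or range.

### The arm

A 7-joint arm with a two-finger parallel gripper is mounted at the origin on the work surface; the furniture and walls round the work are solid. World frame = base frame: x ahead of the robot, y to its left, z up, the work surface at z = 0. Lengths are in m, angles in degrees, forces in N, time in s.
With the tool pointing down it reaches from about 0.425 to 0.875 m from the base axis. Payload 4.7 kg.
Tool frame: the origin (TCP) lies between the finger pads; the fingertips stand env.tip_reach ahead of it and the grasp point (between the pads) lies 2 mm behind it (env.tip_reach is the distance from the TCP to the fingertips, in m); z points along the fingers, y is the line along which they close (so a half turn about z gives the same grasp; the last joint's range is limited). The gripper opens to 87 mm and grips with 3 to 60 N. Pads are 19 mm wide; open, the fingers measure 117 mm over their backs; the gripper's body (75 mm by 190 mm) begins 51 mm behind the grasp point.
Start: joints at [-74.135, 18.392, -4.016, 83.108, 1.295, 78.541, -3.26], TCP at [0.169, 0.628, 0.24] pointing down, gripper open.
Joint ranges: [-163.93, 163.93], [-17.29, 119.83], [-79.2, 71.16], [3.27, 140.29], [-89.18, 269.18], [5.43, 117.66], [-154.24, 154.24]. Speed limits (degrees/s): [147.25, 147.25, 180, 180, 180, 180, 180].

### API

Orientations are given as [roll, pitch, yaw] about the fixed x, y, z axes, in that order (R = Rz(yaw) Ry(pitch) Rx(roll)).
In Python, from cell import env gives the robot as it stands.
- The arm moves only by the shell command python3 steer.py 'ROWS' [FORCE]. ROWS is a JSON list of rows, 1 to 8 of them, each written [[dx, dy, dz], turn, opening]: dx, dy, dz in normalised numbers (1 is 1 m), then a turn about the tool's z in fractions of the full range, 1 being 360 degrees, then the finger opening in m; each row is the pose to reach, as a shift and turn from the pose commanded when the command began, along the tool's axes at that moment; what a row does not reach only later rows make up. A row lasts 1/12 s, in which the tool goes at most 0.0417 m and 7.16 degrees, less where a joint would pass 70% of its speed; a pose out of reach is approached as far as the arm can. The fingers move at their own pace and stop on an object; FORCE is the grip in N (left out, the last holds). Time passes only in rows, so rows that do not move let the fingers close. It prints the time, the measured TCP pose, the force, the opening and the grip force at its end. No shift or turn number may pass 1 either way. Input that does not fit is refused with a message, and nothing moves.
- env.get_obs(): the state, without advancing time (a new reading comes with each control period).
- env.read_camera(name): name is "side" or "top"; returns a dict with "color" (480x640x3 uint8, blue, green, red), "fx", "fy", "cx", "cy" (pixels), "world_from_camera" (4x4, takes a point from camera to world coordinates). Camera axes: x right, y down, z forward; pixel columns grow to the right and rows downward; lengths in m; the calibration is good to about 2 mm. A picture is of the moment at which its call begins. There is no depth.
- env.sign_off(): hands the job in; it is judged then, once.
The state is a dict: "time_s": time; "qpos": joint angles; "joint_velocities": joint speeds; "effort": joint torques, N m; "tool_pos": TCP position; "tool_rot": TCP orientation; "force": force on the tool from outside, world axes, zero at the start; "wrist_torque": the same for the moment, N m; "grip_width": finger opening in m; "grasp_force": force on a finger pad.
Only numpy, scipy, OpenCV 4.12 (cv2) and the standard library are available. Lean on these libraries where they do the work, as an engineer would, in place of code of your own. Each camera call takes 0.05 s, during which the arm holds its last target. There are 200 camera calls.

## Working session

There is one attempt and no reset: what is moved stays moved. The work goes in short steps, Python scripts to look and compute and a shell command to move; the robot and the scene stay as the last step left them, time stands still between calls to the robot, and variables do not carry over. Pictures are saved under pics/ and viewed, at most 10 in all, crops included, and the job is handed in when it is done.

```bash
ls; mkdir -p pics; python3 - <<'E'
from cell import env
import cv2,json
o=env.get_obs(); print(o['tool_pos'],o['tool_rot'],o['grip_width'],o['time_s'],env.tip_reach)
for n in('top','side'):
    c=env.read_camera(n); cv2.imwrite(f'pics/{n}0.png',c['color']); print(n,c['fx'],c['cx'],c['cy'],c['world_from_camera'])
E
```

```text
cell.py
pics
steer.py
[0.16878841 0.62717236 0.23846424] [-1.79892099e+02  6.91417163e-03  1.64942598e+02] 0.08690993176572409 0.0 0.017
top 495.3835121980117 310.95583647604434 242.62432874303036 [[ 0.00688697 -0.99567241  0.09267696  0.439718  ]
 [-0.99987449 -0.00553426  0.0148451   0.06175275]
 [-0.01426796 -0.09276757 -0.99558556  1.17838937]
 [ 0.          0.          0.          1.        ]]
side 455.221267881715 323.9545264432815 235.51266763867596 [[ 0.96235411 -0.17390522  0.20888162  0.29476882]
 [-0.27135282 -0.57072894  0.77500718 -0.78477749]
 [-0.015563   -0.80251196 -0.59643302  0.71931323]
 [ 0.          0.          0.          1.        ]]
```

View pics/top0.png

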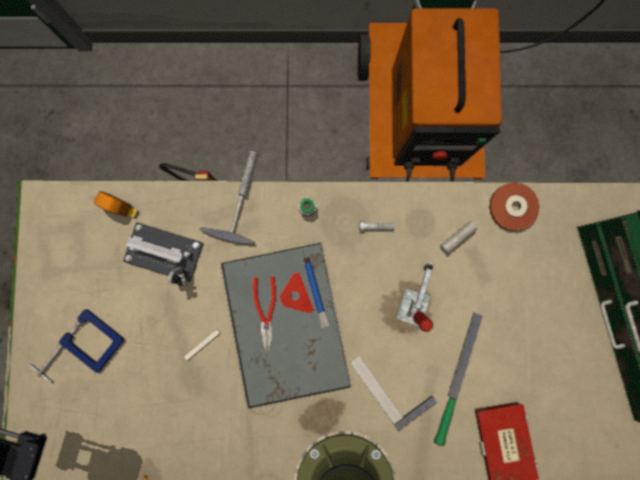

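View pics/side0.png

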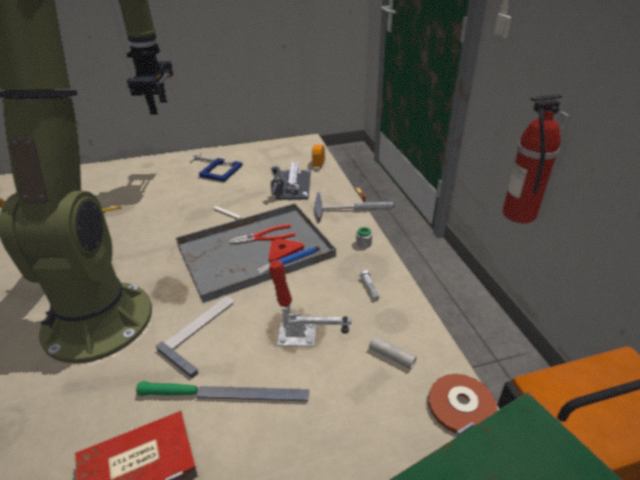

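The top view shows the jig near (163,252), with its stop end at lower right near (180,275). The pipe is near (459,238), the coupling (308,208) and the bolt (376,227). I'll zoom in next.

```bash
cat > h.py <<'E'
import numpy as np, cv2
from cell import env
def ray(c,u,v):
    M=np.array(c['world_from_camera']); d=M[:3,:3]@np.array([(u-c['cx'])/c['fx'],(v-c['cy'])/c['fy'],1]); return M[:3,3],d
def onz(c,u,v,z):
    o,d=ray(c,u,v); return o+d*(z-o[2])/d[2]
def proj(c,p):
    M=np.linalg.inv(np.array(c['world_from_camera'])); q=M[:3,:3]@np.array(p)+M[:3,3]; return q[0]/q[2]*c['fx']+c['cx'],q[1]/q[2]*c['fy']+c['cy']
def cal(n):
    return env.read_camera(n)
E
python3 - <<'E'
from h import *
t=cv2.imread('pics/top0.png'); s=cv2.imread('pics/side0.png')
f=lambda im,x,y,w,h:cv2.resize(im[y:y+h,x:x+w],(400,300),interpolation=cv2.INTER_CUBIC)
cv2.imwrite('pics/z.png',np.vstack([np.hstack([f(t,113,215,100,75),f(s,250,145,80,60)]),np.hstack([f(t,420,210,80,60),f(s,350,325,80,60)])]))
c=cal('top')
for n,lo in (('pipe',(430,212,485,262)),):
    x0,y0,x1,y1=lo; sub=cv2.cvtColor(t,cv2.COLOR_BGR2HSV)[y0:y1,x0:x1]
    m=(sub[...,1]<45).astype('uint8'); k,l,st,ce=cv2.connectedComponentsWithStats(m); print(st,ce)
    i=1+np.argmax(st[1:,4]); ct=cv2.findContours((l==i).astype('uint8'),0,1)[0][0]; r=cv2.minAreaRect(ct); print(r)
    b=cv2.boxPoints(r)+[x0,y0]; print(b)
    P=[onz(c,*p,.0135) for p in b]; print(np.round(P,4))
E
```

```text
[[   0    0   55   50 2383]
 [  12   10   34   31  367]] [[26.78178766 24.40704994]
 [28.41689373 25.10354223]]
((28.494840621948242, 24.886598587036133), (10.171316146850586, 39.323036193847656), 50.52754211425781)
[[440.08452988 245.45979309]
 [470.43917084 220.46185589]
 [476.90515137 228.31340408]
 [446.55051041 253.31134033]]
[[ 0.5431 -0.2246  0.0135]
 [ 0.6028 -0.2971  0.0135]
 [ 0.5842 -0.3118  0.0135]
 [ 0.5247 -0.2395  0.0135]]
```

View pics/z.png

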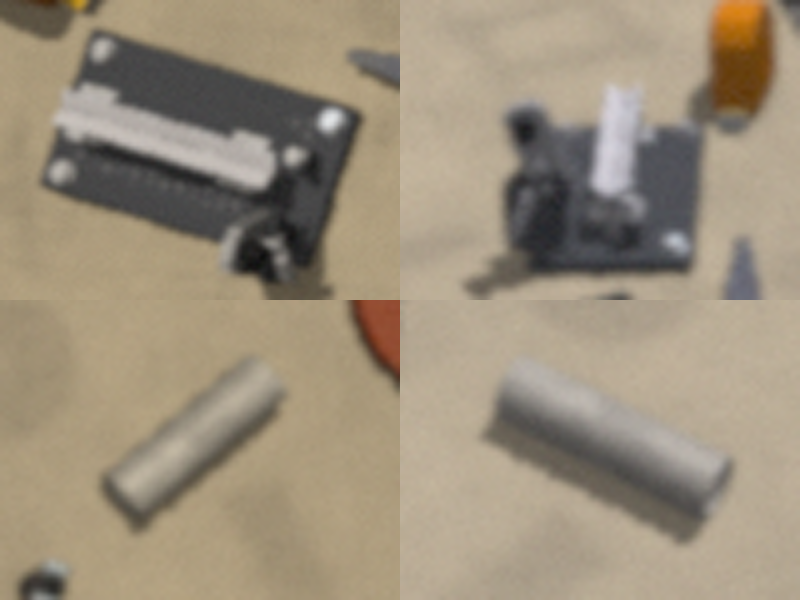

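The crop shows the vee rail running left to right. The stop bracket is at the lower right, with the stop parked and leaning outwards. The dark base corners are at about (136,222), (203,243), (191,280) and (123,261).

```bash
cat > jig.py <<'E'
from h import *
from scipy.optimize import least_squares
t=cv2.imread('pics/top0.png'); s=cv2.imread('pics/side0.png'); T=cal('top'); S=cal('side')
C=np.array([onz(T,*p,.01) for p in [(136.25,222.5),(203,243),(191,280.5),(123.5,260.75)]])
print('edges',np.linalg.norm(C-np.roll(C,1,0),axis=1))
print('ctr',C.mean(0),'yaw',np.degrees(np.arctan2(*((C[1]+C[2]-C[0]-C[3])[1::-1]))))
# rail mask: bright low-sat inside the jig
x0,y0=120,230; sub=t[y0:270,x0:185]; g=sub.min(2); m=((g>120)&(sub.max(2)-g.astype(int)<28)).astype('uint8')
k,l,st,ce=cv2.connectedComponentsWithStats(m); i=1+np.argmax(st[1:,4]); r=cv2.minAreaRect(cv2.findContours((l==i).astype('uint8'),0,1)[0][0])
b=cv2.boxPoints(r)+[x0,y0]; B=np.array([onz(T,*p,.0445) for p in b]); print('rail',r,b.tolist()); print(B.round(4),np.linalg.norm(B-np.roll(B,1,0),axis=1))
# screws (white) top view at z~.014; rest screw
for n,p,z in [('s1',(101,48),.014),('s2',(331,121),.014),('s3',(62,172),.014),('rest',(294,155),.041),('stoptop',(250,235),.1)]:
    print(n,onz(T,113+p[0]/4,215+p[1]/4,z).round(4))
E
python3 jig.py
```

```text
edges [0.09550358 0.16846749 0.09275647 0.16848316]
ctr [0.5251353  0.42961449 0.01      ] yaw -106.19650818493936
rail ((34.25, 18.25), (56.21941375732422, 14.208338737487793), 15.255120277404785) [[125.26153945922852, 247.70769119262695], [129.00000381469727, 234.00000047683716], [183.23846054077148, 248.79230880737305], [179.49999618530273, 262.5]]
[[0.5311 0.5074 0.0445]
 [0.563  0.5001 0.0445]
 [0.5294 0.373  0.0445]
 [0.4977 0.3806 0.0445]] [0.13114274 0.03272348 0.13147193 0.03257247]
s1 [0.5832 0.4904 0.014 ]
s2 [0.5403 0.3519 0.014 ]
s3 [0.5092 0.5107 0.014 ]
rest [0.5182 0.366  0.041 ]
stoptop [0.4702 0.373  0.1   ]
```

```bash
cat > jig2.py <<'E'
from h import *
T=cal('top');S=cal('side')
t=cv2.imread('pics/top0.png').astype(float).mean(2)
def cross(prof,lvl,k0,step):
    k=k0
    while (prof[k]-lvl)*(prof[k+step]-lvl)>0: k+=step
    return k+step*(prof[k]-lvl)/(prof[k]-prof[k+step])
up,lo,bt,bb=[],[],[],[]
for u in range(134,174):
    p=t[:,u]; vc=int(round(243+(u-129)*.27)); # rail mid
    try:
        a=cross(p,110,vc,-1);b=cross(p,110,vc,1); up.append((u,a));lo.append((u,b))
    except Exception: pass
    e=int(round(224+(u-136)*.307)); bt.append((u,cross(p,110,e+5,-1)))
    if u<165: e=int(round(262+(u-125)*.293)); bb.append((u,cross(p,110,e-5,1)))
for n,q,z in(('railtop',up,.0445),('raillow',lo,.0445),('basetop',bt,.01),('basebot',bb,.01)):
    W=np.array([onz(T,*x,z)[:2] for x in q])
    f=cv2.fitLine(W.astype('float32'),cv2.DIST_HUBER,0,1e-5,1e-5).ravel(); d=f[:2]*np.sign(-f[1]); nrm=np.array([-d[1],d[0]])
    r=(W-f[2:])@nrm; print(n,'yaw',np.degrees(np.arctan2(d[1],d[0])).round(2),'x at y=.43',(f[2]+d[0]*(.43-f[3])/d[1]).round(4),'rms',r.std().round(4))
x=.525;y=.4295
for yaw in(-106.2,):
    a=np.radians(yaw);R=np.array([[np.cos(a),-np.sin(a),0],[np.sin(a),np.cos(a),0],[0,0,1]])
    for n,p in dict(c1=(-.085,.05,.01),c2=(.085,.05,.01),c3=(.085,-.05,.01),c4=(-.085,-.05,.01),rail1=(-.075,0,.0375),rail2=(.055,0,.0375),rest=(.064,.012,.041)).items():
        w=R@p+[x,y,0]; tu=proj(T,w);su=proj(S,w)
        print(n,w.round(4),'topcrop',((np.array(tu)-[113,215])*4).round(),'sidecrop',((np.array(su)-[250,145])*5-[0,0]).round()+[400,0])
E
python3 jig2.py
```

```text
railtop yaw -109.28 x at y=.43 0.5376 rms 0.0023
raillow yaw -107.08 x at y=.43 0.5122 rms 0.0006
basetop yaw -103.93 x at y=.43 0.5771 rms 0.0046
basebot yaw -106.84 x at y=.43 0.4711 rms 0.0005
c1 [0.5967 0.4972 0.01  ] topcrop [93. 26.] sidecrop [699. 122.]
c2 [0.5493 0.3339 0.01  ] topcrop [363. 107.] sidecrop [689. 260.]
c3 [0.4533 0.3618 0.01  ] topcrop [312. 269.] sidecrop [520. 262.]
c4 [0.5007 0.5251 0.01  ] topcrop [ 40. 187.] sidecrop [545. 123.]
rail1 [0.5459 0.5015 0.0375] topcrop [ 65. 106.] sidecrop [619.  92.]
rail2 [0.5097 0.3767 0.0375] topcrop [277. 170.] sidecrop [605. 195.]
rest [0.5187 0.3647 0.041 ] topcrop [296. 154.] sidecrop [624. 197.]
```

```bash
python3 steer.py '[[[-0.04, -0.02, 0], 0, 0], [[-0.08, -0.04, 0], 0, 0], [[-0.12, -0.06, 0], 0, 0], [[-0.16, -0.08, 0], 0, 0], [[-0.2, -0.105, 0], 0, 0], [[-0.24, -0.13, 0], 0, 0], [[-0.28, -0.15, 0], 0, 0], [[-0.306, -0.16, 0], 0, 0]]' 20; python3 steer.py '[[[0, 0, 0.04], 0, 0], [[0, 0, 0.07], 0, 0], [[0, 0, 0.1], 0, 0], [[0, 0, 0.12], 0, 0], [[0, 0, 0.125], 0, 0], [[0, 0, 0.125], 0, 0]]'
cat >> h.py <<'E'
J0=np.array([.525,.4295]); JY=np.radians(-106.4); EX=np.array([np.cos(JY),np.sin(JY)]); EY=np.array([-EX[1],EX[0]])
def tojig(p): d=np.array(p[:2])-J0; return (np.array([d@EX,d@EY,p[2]])*1000).round(1)
def fromjig(x,y): return J0+EX*x+EY*y
def where():
    o=env.get_obs(); print('jig mm',tojig(o['tool_pos']),'pos',np.round(o['tool_pos'],4),'rot',np.round(o['tool_rot'],1),'F',np.round(o['force'],1),o['grip_width'].__round__(4),o['time_s'])
def shift(target): # world xyz -> tool-axis shift
    from scipy.spatial.transform import Rotation as Ro
    o=env.get_obs(); return (Ro.from_euler('xyz',o['tool_rot'],degrees=True).inv().apply(np.array(target)-o['tool_pos'])).round(4)
E
python3 -c "
from h import *
where(); c=cal('top')['color'];d=cal('side')['color']
f=lambda im,x,y,w,h:cv2.resize(im[y:y+h,x:x+w],(400,300),interpolation=cv2.INTER_CUBIC)
cv2.imwrite('pics/a.png',np.hstack([f(c,113,215,100,75),f(d,230,115,120,90)]))"
```

```text
time_s: 1.02
tool_pos: [0.4143, 0.3997, 0.24]
tool_rot: [180.0, 0.0, 165.0]
force: [0.7, 0.6, -1.6]
grip_width: 0.0417
grasp_force: 0.0
time_s: 1.52
tool_pos: [0.4125, 0.4007, 0.1131]
tool_rot: [-179.8, -0.1, 164.9]
force: [0.7, 0.4, 0.1]
grip_width: 0.004
grasp_force: 0.0
jig mm [ 59.4 -99.8 113.1] pos [0.4125 0.4007 0.1131] rot [-1.798e+02 -1.000e-01  1.649e+02] F [0.7 0.4 0.1] 0.004 1.5167
```

View pics/a.png

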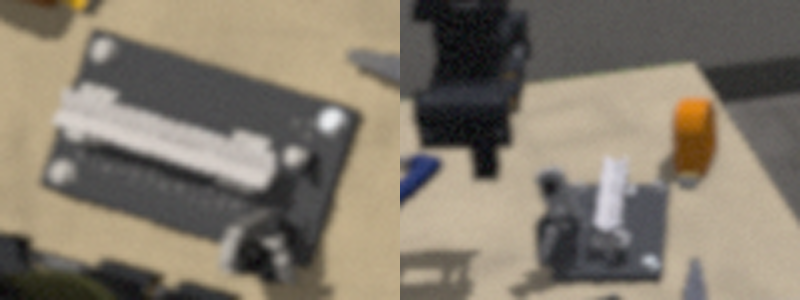

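The closed gripper is just outboard of the parked stop (side crop: fingertip about (485,175), stop about (548,180)). Next I'll lower it slightly and push.

```bash
python3 steer.py '[[[0, -0.004, 0.012], 0, 0], [[-0.015, -0.004, 0.012], 0, 0], [[-0.028, -0.004, 0.012], 0, 0], [[-0.038, -0.004, 0.012], 0, 0], [[-0.048, -0.004, 0.012], 0, 0], [[-0.056, -0.004, 0.012], 0, 0], [[-0.062, -0.004, 0.012], 0, 0], [[-0.062, -0.004, 0.012], 0, 0]]'; python3 -c "
from h import *
where()"; python3 steer.py '[[[-0.006, 0, 0], 0, 0], [[-0.012, 0, 0], 0, 0], [[-0.018, 0, 0], 0, 0], [[-0.024, 0, 0], 0, 0], [[-0.024, 0, 0], 0, 0]]'; python3 -c "
from h import *
where(); c=cal('top')['color'];d=cal('side')['color']
f=lambda im,x,y,w,h:cv2.resize(im[y:y+h,x:x+w],(400,300),interpolation=cv2.INTER_CUBIC)
cv2.imwrite('pics/b.png',np.hstack([f(c,113,215,100,75),f(d,230,115,120,90)]))"
```

```text
time_s: 2.28
tool_pos: [0.4748, 0.381, 0.1035]
tool_rot: [179.9, 0.1, 164.8]
force: [-0.4, -0.6, 0.3]
grip_width: 0.0004
grasp_force: 0.0
jig mm [ 60.7 -34.5 103.5] pos [0.4748 0.381  0.1035] rot [1.799e+02 1.000e-01 1.648e+02] F [-0.4 -0.6  0.3] 0.0004 2.2833
time_s: 2.7
tool_pos: [0.4972, 0.3742, 0.1025]
tool_rot: [-180.0, 0.1, 164.8]
force: [-0.1, -0.7, 0.7]
grip_width: 0.0004
grasp_force: 0.0
jig mm [ 60.9 -11.1 102.5] pos [0.4972 0.3742 0.1025] rot [-1.800e+02  1.000e-01  1.648e+02] F [-0.1 -0.7  0.7] 0.0004 2.7
```

View pics/b.png

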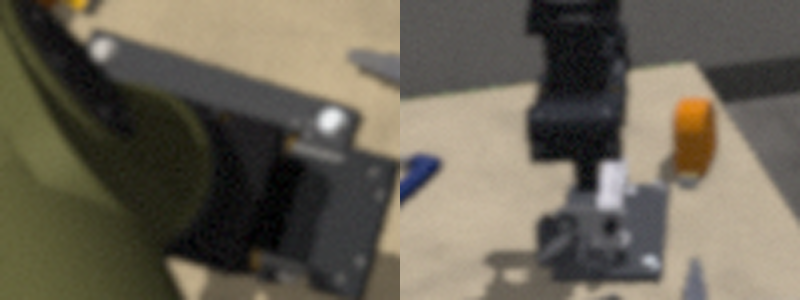

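The stop has swung over: in the side crop its plate now lies across the vee end at about (605,230). Next, up and over to the pipe.

Careful with the scale: turns go in shares of 360 degrees. That gives: 35.3 degrees / 360 = 0.0981.

```bash
python3 steer.py '[[[0, 0, -0.04], 0, 0], [[0, 0, -0.08], 0, 0], [[0, 0, -0.12], 0, 0.06], [[-0.013, -0.035, -0.13], 0, 0.06], [[-0.027, -0.07, -0.13], 0, 0.06], [[-0.04, -0.105, -0.13], 0, 0.06], [[-0.055, -0.14, -0.13], 0, 0.06], [[-0.07, -0.175, -0.13], 0, 0.06]]'; python3 steer.py '[[[-0.015, -0.038, 0], 0, 0.06], [[-0.03, -0.076, 0], 0.0139, 0.06], [[-0.045, -0.114, 0], 0.0278, 0.06], [[-0.06, -0.152, 0], 0.0417, 0.06], [[-0.075, -0.19, 0], 0.0556, 0.06], [[-0.09, -0.228, 0], 0.0694, 0.06], [[-0.105, -0.266, 0], 0.0833, 0.06], [[-0.12, -0.304, 0], 0.0981, 0.06]]'; python3 -c "
from h import *
where(); print(shift([.5637,-.2683,.1]))
c=cal('top'); cv2.imwrite('pics/top1.png',c['color']);d=cal('side')['color']; cv2.imwrite('pics/side1.png',d)
f=lambda im,x,y,w,h:cv2.resize(im[y:y+h,x:x+w],(400,300),interpolation=cv2.INTER_CUBIC)
cv2.imwrite('pics/c.png',np.hstack([f(c['color'],113,215,100,75),f(d,250,145,80,60)]))
"
```

```text
time_s: 3.47
tool_pos: [0.5171, 0.1869, 0.2328]
tool_rot: [180.0, 0.0, 165.0]
force: [0.3, 0.0, -0.5]
grip_width: 0.0323
grasp_force: 0.0
time_s: 4.13
tool_pos: [0.5542, -0.138, 0.2329]
tool_rot: [179.9, -0.0, 129.4]
force: [1.5, 1.1, 0.1]
grip_width: 0.0597
grasp_force: 0.0
jig mm [536.1 188.3 232.9] pos [ 0.5542 -0.138   0.2329] rot [179.9  -0.  129.4] F [1.5 1.1 0.1] 0.0597 4.1333
[-0.1067 -0.0757  0.1328]
```

View pics/c.png

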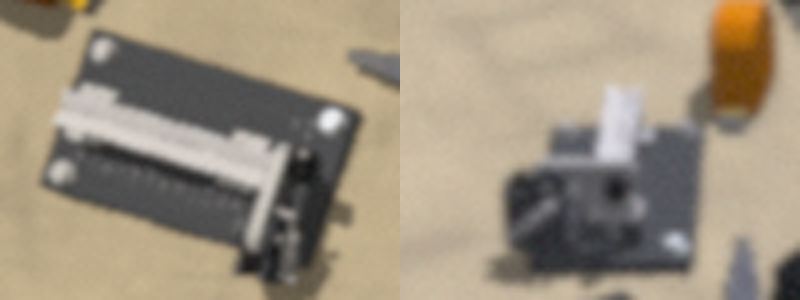

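The stop lies across the vee end: the top crop shows the light flap from (285,148) to (255,245). I'll cross-check the pipe and jig against both views, then move on to the pipe.

```bash
python3 -c "
from h import *
T=cal('top');S=cal('side')
print('pipe side',onz(S,393,352,.0135)); print('pipe top proj in side',proj(S,[.5637,-.2683,.0135]))
for p in((285,148),(255,245)): print('flap',tojig(onz(T,113+p[0]/4,215+p[1]/4,.067)))
s=cv2.imread('pics/side0.png');x0,y0=345,320
h=cv2.cvtColor(s,cv2.COLOR_BGR2HSV)[y0:385,x0:430]
m=((h[...,1]<45)&(h[...,2]>60)).astype('uint8');k,l,st,ce=cv2.connectedComponentsWithStats(m);i=1+np.argmax(st[1:,4]);r=cv2.minAreaRect(cv2.findContours((l==i).astype('uint8'),0,1)[0][0]);print(r,np.array(r[0])+[x0,y0],onz(S,r[0][0]+x0,r[0][1]+y0,.0135))
"
python3 steer.py '[[[-0.035, -0.025, 0.02], 0, 0.06], [[-0.07, -0.05, 0.04], 0, 0.06], [[-0.1, -0.07, 0.06], 0, 0.06], [[-0.107, -0.075, 0.09], 0, 0.06], [[-0.107, -0.076, 0.125], 0, 0.06], [[-0.107, -0.076, 0.133], 0, 0.06], [[-0.107, -0.076, 0.133], 0, 0.06]]'
python3 -c "
from h import *
where();print(shift([.5637,-.2683,.0185]))"
```

```text
pipe side [ 0.56716319 -0.26885288  0.0135    ]
pipe top proj in side (np.float64(391.2162426549794), np.float64(352.18791029588164))
flap [63.9 13.9 67. ]
flap [ 64.7 -42.9  67. ]
((46.556602478027344, 33.19811248779297), (51.67240524291992, 20.397003173828125), 29.05460548400879) [391.55660248 353.19811249] [ 0.56339413 -0.27073476  0.0135    ]
time_s: 4.92
tool_pos: [0.5629, -0.2637, 0.0963]
tool_rot: [-179.9, -0.4, 129.8]
force: [0.6, 1.1, 0.4]
grip_width: 0.0599
grasp_force: 0.0
jig mm [654.3 232.   96.3] pos [ 0.5629 -0.2637  0.0963] rot [-179.9   -0.4  129.8] F [0.6 1.1 0.4] 0.0599 4.9167
[-0.0046 -0.0021  0.0778]
```

Both checks agree: the flap is at jig x≈64, and the two pipe measurements differ by about 3 mm. I'll descend and grip.

```bash
python3 steer.py '[[[-0.003, -0.002, 0.03], 0, 0.06], [[-0.003, -0.002, 0.055], 0, 0.06], [[-0.003, -0.002, 0.072], 0, 0.06], [[-0.003, -0.002, 0.077], 0, 0.06], [[-0.003, -0.002, 0.077], 0, 0.06]]'
python3 steer.py '[[[0, 0, 0], 0, 0.02], [[0, 0, 0], 0, 0.02], [[0, 0, 0], 0, 0.02], [[0, 0, 0], 0, 0.02], [[0, 0, 0], 0, 0.02], [[0, 0, 0], 0, 0.02]]' 25
python3 -c "
from h import *
where()"
```

```text
time_s: 5.33
tool_pos: [0.5657, -0.2688, 0.0231]
tool_rot: [179.9, -0.0, 129.8]
force: [-0.5, -0.0, -0.8]
grip_width: 0.0599
grasp_force: 0.0
time_s: 5.83
tool_pos: [0.565, -0.2711, 0.0231]
tool_rot: [180.0, 0.0, 129.6]
force: [-0.1, -0.9, -0.8]
grip_width: 0.0281
grasp_force: 0.0
jig mm [660.8 236.2  23.1] pos [ 0.565  -0.2711  0.0231] rot [180.    0.  129.6] F [-0.1 -0.9 -0.8] 0.0281 5.8333
```

```bash
python3 steer.py '[[[0, 0, 0.004], 0, 0.04], [[0, 0, 0.004], 0, 0.04], [[0, 0, 0.004], 0, 0.02], [[0, 0, 0.004], 0, 0.02], [[0, 0, 0.004], 0, 0.02], [[0, 0, 0.004], 0, 0.02], [[0, 0, 0.004], 0, 0.02], [[0, 0, 0.004], 0, 0.02]]' 25
python3 -c "
from h import *
where();print(env.get_obs()['grasp_force'])"
```

```text
time_s: 6.5
tool_pos: [0.5645, -0.2711, 0.0185]
tool_rot: [-180.0, -0.0, 129.6]
force: [0.4, 0.0, -1.3]
grip_width: 0.0259
grasp_force: 25.0
jig mm [660.9 235.7  18.5] pos [ 0.5645 -0.2711  0.0185] rot [-180.    -0.   129.6] F [ 0.4  0.  -1.3] 0.0259 6.5
24.975835961813573
```

```bash
python3 steer.py '[[[0, 0, -0.03], 0, 0.02], [[0, 0, -0.07], 0, 0.02], [[0, 0, -0.11], 0, 0.02], [[0, 0, -0.15], 0, 0.02], [[0.02, 0.015, -0.16], 0, 0.02], [[0.05, 0.036, -0.16], 0, 0.02], [[0.08, 0.058, -0.16], 0, 0.02], [[0.11, 0.08, -0.16], 0, 0.02]]'
python3 -c "
from h import *
where();print(env.get_obs()['grasp_force'],shift([*fromjig(.005,0),.17]))"
python3 steer.py '[[[0.03, 0.022, 0], 0, 0.02], [[0.06, 0.044, 0], 0, 0.02], [[0.09, 0.066, 0], 0, 0.02], [[0.12, 0.088, 0], 0, 0.02], [[0.15, 0.11, 0], 0, 0.02], [[0.18, 0.132, 0], 0, 0.02], [[0.21, 0.154, 0], 0, 0.02], [[0.24, 0.176, 0], 0, 0.02]]'
python3 -c "
from h import *
where();print(env.get_obs()['grasp_force'],shift([*fromjig(.005,0),.13]))"
```

```text
time_s: 7.17
tool_pos: [0.5556, -0.1341, 0.1789]
tool_rot: [179.9, 0.0, 129.6]
force: [1.8, 0.6, -1.8]
grip_width: 0.026
grasp_force: 25.0
jig mm [532.1 188.5 178.9] pos [ 0.5556 -0.1341  0.1789] rot [179.9   0.  129.6] F [ 1.8  0.6 -1.8] 0.026 7.1667
24.97389677184401 [0.4512 0.3313 0.0091]
time_s: 7.83
tool_pos: [0.5377, 0.1635, 0.1786]
tool_rot: [180.0, -0.0, 129.6]
force: [0.5, -0.2, -1.4]
grip_width: 0.0258
grasp_force: 25.0
jig mm [251.6  87.3 178.6] pos [0.5377 0.1635 0.1786] rot [180.   -0.  129.6] F [ 0.5 -0.2 -1.4] 0.0258 7.8333
24.974255389824975 [0.2102 0.1557 0.0487]
```

Scaled: 56 degrees / 360 = 0.1556.

```bash
python3 steer.py '[[[0.03, 0.022, 0], 0.0194, 0.02], [[0.06, 0.044, 0], 0.0389, 0.02], [[0.09, 0.066, 0], 0.0583, 0.02], [[0.12, 0.088, 0], 0.0778, 0.02], [[0.15, 0.11, 0], 0.0972, 0.02], [[0.18, 0.132, 0], 0.1167, 0.02], [[0.2, 0.148, 0], 0.1361, 0.02], [[0.21, 0.156, 0], 0.1556, 0.02]]'
python3 steer.py '[[[0, 0, 0.03], 0, 0.02], [[0, 0, 0.05], 0, 0.02], [[0, 0, 0.05], 0, 0.02], [[0, 0, 0.05], 0, 0.02]]'
python3 -c "
from h import *
where();print(env.get_obs()['grasp_force'],shift([*fromjig(.005,0),.08]))
c=cal('top');d=cal('side')['color']
f=lambda im,x,y,w,h:cv2.resize(im[y:y+h,x:x+w],(400,300),interpolation=cv2.INTER_CUBIC)
cv2.imwrite('pics/d.png',np.hstack([f(c['color'],113,215,100,75),f(d,250,125,100,75)]))"
```

```text
time_s: 8.5
tool_pos: [0.5219, 0.4285, 0.1777]
tool_rot: [-179.9, -0.1, 73.6]
force: [0.5, 0.8, -2.4]
grip_width: 0.0263
grasp_force: 25.0
time_s: 8.83
tool_pos: [0.5237, 0.4222, 0.1272]
tool_rot: [-179.9, 0.2, 73.6]
force: [0.3, -0.5, -1.2]
grip_width: 0.0257
grasp_force: 25.0
jig mm [  7.4   0.8 127.2] pos [0.5237 0.4222 0.1272] rot [-179.9    0.2   73.6] F [ 0.3 -0.5 -1.2] 0.0257 8.8333
24.97573015949456 [ 0.0025 -0.0007  0.0472]
```

View pics/d.png

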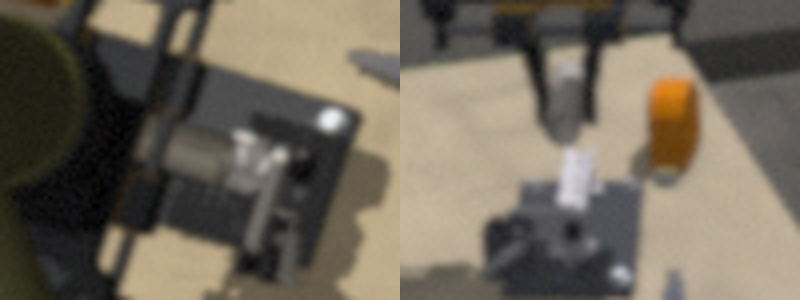

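The pipe is level in the grip, in line with the rail and short of the stop: in the top crop its end is at about (232,158) and the flap starts at about (262,190).

```bash
python3 steer.py '[[[0.003, -0.001, 0.03], 0, 0.02], [[0.004, -0.001, 0.05], 0, 0.02], [[0.004, -0.001, 0.061], 0, 0.02], [[0.004, -0.001, 0.061], 0, 0.02], [[0.004, -0.001, 0.061], 0, 0.02]]'
python3 -c "
from h import *
where();T=cal('top');print(tojig(onz(T,113+232/4,215+158/4,.122)))"
```

```text
time_s: 9.35
tool_pos: [0.5253, 0.4271, 0.0686]
tool_rot: [180.0, -0.0, 73.6]
force: [0.5, 0.2, -1.4]
grip_width: 0.0257
grasp_force: 25.0
jig mm [ 2.2  0.9 68.6] pos [0.5253 0.4271 0.0686] rot [180.   -0.   73.6] F [ 0.5  0.2 -1.4] 0.0257 9.35
[ 53.7   1.  122. ]
```

```bash
python3 steer.py '[[[0, -0.001, 0.003], 0, 0.02], [[0, -0.001, 0.006], 0, 0.02], [[0, -0.001, 0.008], 0, 0.02], [[0, -0.001, 0.009], 0, 0.02], [[0, -0.001, 0.01], 0, 0.02], [[0, -0.001, 0.01], 0, 0.02]]'
python3 -c "
from h import *
where()"
```

```text
time_s: 9.9
tool_pos: [0.5248, 0.4276, 0.0588]
tool_rot: [179.9, -0.1, 73.6]
force: [0.2, -0.8, 5.0]
grip_width: 0.026
grasp_force: 25.0
jig mm [ 1.8  0.3 58.8] pos [0.5248 0.4276 0.0588] rot [ 1.799e+02 -1.000e-01  7.360e+01] F [ 0.2 -0.8  5. ] 0.026 9.9
```

The pipe is seated: upward force started at TCP z≈59 mm, as expected. I'll let it settle in the vee, regrip lightly and slide it to the stop.

```bash
python3 steer.py '[[[0, 0, 0], 0, 0.034], [[0, 0, 0], 0, 0.034], [[0, 0, 0], 0, 0.034], [[0, 0, 0], 0, 0.02], [[0, 0, 0], 0, 0.02], [[0, 0, 0], 0, 0.02], [[0, 0, 0], 0, 0.02], [[0, 0, 0], 0, 0.02]]' 8
python3 steer.py '[[[-0.002, 0, 0], 0, 0.02], [[-0.004, 0, 0], 0, 0.02], [[-0.006, 0, 0], 0, 0.02], [[-0.008, 0, 0], 0, 0.02], [[-0.008, 0, 0], 0, 0.02]]' 
python3 -c "
from h import *
where()"
```

```text
time_s: 10.57
tool_pos: [0.5244, 0.4269, 0.0576]
tool_rot: [179.9, 0.0, 73.6]
force: [2.1, -1.6, -0.6]
grip_width: 0.0262
grasp_force: 8.0
time_s: 10.98
tool_pos: [0.5215, 0.4197, 0.058]
tool_rot: [180.0, -0.0, 73.6]
force: [1.5, 1.7, 2.8]
grip_width: 0.0264
grasp_force: 8.0
jig mm [10.4 -0.6 58. ] pos [0.5215 0.4197 0.058 ] rot [180.   -0.   73.6] F [1.5 1.7 2.8] 0.0264 10.9833
```

```bash
python3 steer.py '[[[-0.001, 0, 0], 0, 0.02], [[-0.002, 0, 0], 0, 0.02], [[-0.003, 0, 0], 0, 0.02], [[-0.004, 0, 0], 0, 0.02], [[-0.004, 0, 0], 0, 0.02]]' 
python3 -c "
from h import *
where()"
python3 steer.py '[[[-0.001, 0, 0], 0, 0.02], [[-0.002, 0, 0], 0, 0.02], [[-0.003, 0, 0], 0, 0.02], [[-0.003, 0, 0], 0, 0.02]]' 
python3 -c "
from h import *
where()"
```

```text
time_s: 11.4
tool_pos: [0.5206, 0.4161, 0.0578]
tool_rot: [180.0, -0.1, 73.6]
force: [3.4, 1.9, 1.9]
grip_width: 0.0261
grasp_force: 8.0
jig mm [14.1 -0.4 57.8] pos [0.5206 0.4161 0.0578] rot [ 1.80e+02 -1.00e-01  7.36e+01] F [3.4 1.9 1.9] 0.0261 11.4
time_s: 11.73
tool_pos: [0.5203, 0.416, 0.0581]
tool_rot: [179.9, -0.3, 73.7]
force: [5.5, 6.9, -1.7]
grip_width: 0.0261
grasp_force: 8.0
jig mm [14.3 -0.7 58.1] pos [0.5203 0.416  0.0581] rot [179.9  -0.3  73.7] F [ 5.5  6.9 -1.7] 0.0261 11.7333
```

```bash
python3 steer.py '[[[-0.001, 0, 0], 0, 0.02], [[-0.002, 0, 0], 0, 0.02], [[-0.002, 0, 0], 0, 0.02]]' 
python3 -c "
from h import *
where()"
python3 steer.py '[[[-0.002, 0, 0], 0, 0.03], [[-0.002, 0, 0], 0, 0.04], [[-0.002, 0, 0], 0, 0.06], [[-0.002, 0, 0], 0, 0.06], [[-0.002, 0, 0], 0, 0.06], [[-0.002, 0, 0], 0, 0.06]]'
python3 steer.py '[[[0, 0, -0.01], 0, 0.06], [[0, 0, -0.03], 0, 0.06], [[0, 0, -0.06], 0, 0.06], [[0, 0, -0.1], 0, 0.06], [[0, 0, -0.13], 0, 0.06], [[0.04, 0, -0.13], 0, 0.06], [[0.08, 0, -0.13], 0, 0.06], [[0.12, 0, -0.13], 0, 0.06]]'
python3 steer.py '[[[0.04, 0, 0], 0, 0.06], [[0.08, 0, 0], 0, 0.06], [[0.12, 0, 0], 0, 0.06], [[0.14, 0, 0], 0, 0.06], [[0.14, 0, 0], 0, 0.06], [[0.14, 0, 0], 0, 0.06]]'
python3 -c "
from h import *
where()
c=cal('top');d=cal('side')['color']; cv2.imwrite('pics/top2.png',c['color'])
f=lambda im,x,y,w,h:cv2.resize(im[y:y+h,x:x+w],(400,300),interpolation=cv2.INTER_CUBIC)
cv2.imwrite('pics/e.png',np.hstack([f(c['color'],113,215,100,75),f(d,250,145,80,60)]))"
```

```text
time_s: 11.98
tool_pos: [0.52, 0.4157, 0.0584]
tool_rot: [179.9, -0.5, 73.8]
force: [6.4, 11.0, -1.6]
grip_width: 0.0262
grasp_force: 8.0
jig mm [14.6 -0.9 58.4] pos [0.52   0.4157 0.0584] rot [179.9  -0.5  73.8] F [ 6.4 11.  -1.6] 0.0262 11.9833
time_s: 12.48
tool_pos: [0.518, 0.4087, 0.0572]
tool_rot: [-180.0, 0.1, 73.6]
force: [-0.1, 0.4, -0.4]
grip_width: 0.0545
grasp_force: 0.0
time_s: 13.15
tool_pos: [0.553, 0.5257, 0.1908]
tool_rot: [179.9, -0.2, 73.6]
force: [0.9, 0.0, 0.6]
grip_width: 0.06
grasp_force: 0.0
time_s: 13.65
tool_pos: [0.5912, 0.659, 0.1853]
tool_rot: [-180.0, 0.2, 73.7]
force: [0.1, -1.1, 0.4]
grip_width: 0.0598
grasp_force: 0.0
jig mm [-238.8   -1.3  185.3] pos [0.5912 0.659  0.1853] rot [-180.     0.2   73.7] F [ 0.1 -1.1  0.4] 0.0598 13.65
```

View pics/e.png

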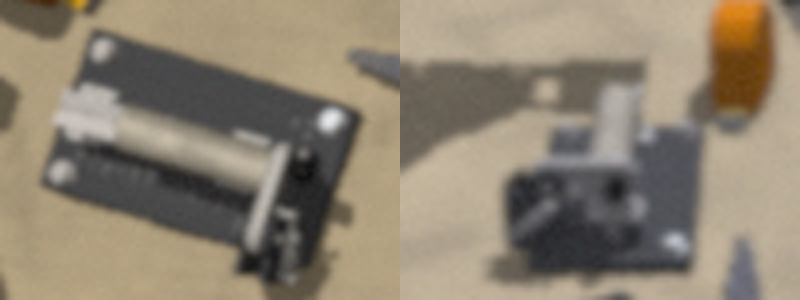

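The pipe lies in the vee, its end at the flap (top crop about (272,170)), and the stop is still over. One last numeric check of the pipe's free end and the bystanders.

```bash
python3 -c "
from h import *
T=cal('top');a=cv2.imread('pics/top0.png').astype(float);b=T['color'].astype(float)
print(tojig(onz(T,113+118/4,215+122/4,.054)),tojig(onz(T,113+273/4,215+170/4,.058)))
for n,(x,y) in dict(coupling=(308,208),bolt=(376,227)).items(): print(n,abs(a-b)[y-15:y+15,x-22:x+22].mean(),abs(a-b)[340:370,180:210].mean())
p=[b.mean(2)[int(round(v)),int(round(u))].round() for u,v in [proj(T,[*fromjig(x/1000,0),.066]) for x in range(30,72,3)]];print(p)
where()"
```

```text
[-36.3   0.4  54. ] [58.7 -0.  58. ]
coupling 3.1366161616161614 4.715925925925926
bolt 3.290909090909091 4.715925925925926
[np.float64(175.0), np.float64(178.0), np.float64(178.0), np.float64(179.0), np.float64(177.0), np.float64(176.0), np.float64(178.0), np.float64(178.0), np.float64(175.0), np.float64(173.0), np.float64(181.0), np.float64(159.0), np.float64(110.0), np.float64(32.0)]
jig mm [-237.3    0.3  189.3] pos [0.5923 0.6571 0.1893] rot [179.9  -0.   73.6] F [ 0.3 -0.1 -0.5] 0.0596 13.8
```

```bash
python3 -c "
from cell import env
print(env.sign_off())"
```

```text
the job is handed in; nothing more can be done
None
```

The job is handed in after about 14 s of robot time: the stop is over, the pipe lies in the vee pushed up against it (it stalled there at about 11 N, and no gap shows in the top view), and the coupling and bolt look unmoved.

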